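# Seat the long gauge pin in the deep bore

## Robot

A 6-joint arm with a two-finger parallel gripper is mounted at the origin on a cart in front of the work surface, level with it; the furniture and walls round the work are solid. World frame = base frame: x ahead of the robot, y to its left, z up, the work surface at z = 0. Lengths are in m, angles in rad, forces in N, time in s.
With the tool pointing down it reaches from about 0.35 to 0.775 m from the base axis. Payload 5.5 kg.
Tool frame: the origin (TCP) lies at the very end of the fingers, on their centre line; the grasp point (between the pads) lies env.pinch_z behind it (env.pinch_z is the distance from the TCP to the grasp point, in m); z points along the fingers, y is the line along which they close (so a half turn about z gives the same grasp; the last joint's range is limited). The gripper opens to 85 mm and grips with 20 to 120 N. Pads are 22 mm wide; open, the fingers measure 114 mm over their backs; the gripper's body (76 mm by 85 mm) begins 54 mm behind the grasp point. The pads swing forward as they close: fully open they stand 13 mm farther back than shut.
Start: joints at [-1.245, 0.313, 0.046, 1.304, 0, 1.431], TCP at [0.258, -0.514, 0.204] pointing down, gripper open.
Joint ranges: [-2.76, 2.76], [-0.86, 1.69], [-1.03, 1.26], [-2.2, 2.34], [-1.47, 1.5], [-3.14, 3.14]. Speed limits (rad/s): [2.57, 2.57, 3.14, 3.14, 3.14, 3.14].

## Interface

Orientations are given as a unit quaternion [w, x, y, z].
In Python, from workcell import env, eyes gives the robot as it stands.
- The arm moves only by the shell command python3 -m jog 'ROWS' [FORCE]. ROWS is JSON, one flat list of numbers, 7 for each row, row after row: the shift along the world's x, y, z as a fraction of full scale, then the turn, a rotation vector about the world's x, y, z as a fraction of full scale, then the opening, from -1 (shut) to 1 (fully open), so that 0 is half open. A call has 1 to 12 rows; each row is the pose to reach, as a shift and turn from the pose commanded when the call began, turning the shorter way round; what a row does not reach only later rows make up. Full scale, the value 1, is 20 cm for a shift and pi rad for a turn. A row lasts 1/12 s, in which the tool goes at most 41.7 mm and 7.16 degrees, less where a joint would pass 70% of its speed; a pose out of reach is approached as far as the arm can. A call with a number of a shift or a turn outside -1 to 1 is refused whole. A call with a gripper value outside its range is refused whole. The fingers move at their own pace and stop on an object; FORCE is the grip in N (left out, the last holds). Time passes only in rows, so rows that repeat a pose let the fingers close. It gives the time, the measured TCP pose, the force, the opening and the grip force at its end, in the units of the state.
- env.get_state(): the state, without advancing time (a new reading comes with each control period).
- eyes.read_camera(name): name is "scene" or "top"; returns (picture, depth): 384x512x3 uint8, red, green, blue; 384x512 float32, m along the optical axis (not along the pixel's ray), 0 where there is no reading.
- eyes.calibration(name): a dict with "fx", "fy", "cx", "cy" (pixels), "k1" (the pictures are not rectified: a ray, as slopes to the right and down, at radius r is drawn at 1 + k1 r^2 times it, then the intrinsics apply), "R" (3x3) and "t" (3): a world point X has camera coordinates R X + t. Camera axes: x right, y down, z forward; pixel columns grow to the right and rows downward; lengths in m; the calibration is good to about 2 mm. A picture is of the moment at which its call begins. calibration takes no time and is no camera call.
- env.hand_in(): hands the job in; it is judged then, once.
The state is a dict: "clock": time; "joint_pos": joint angles; "qvel": joint speeds; "tau": joint torques, N m; "tcp_pos": TCP position; "orientation": TCP orientation; "wrist_force": force on the tool from outside, world axes, zero at the start; "ft_torque": the same for the moment, N m; "finger_gap": finger opening in m; "grip_force": force on a finger pad.
Only numpy, scipy, OpenCV 4.12 (cv2) and the standard library are available. Lean on these libraries where they do the work, as an engineer would, in place of code of your own. Each camera call takes 0.05 s, during which the arm holds its last target. There are 200 camera calls.

## Task

Check the deep bore of the steel block with the longer of the two gauge pins: lift it out of the rack, push it nose first partway into the bore and let go of it there, then push it on from further back until it is fully home at the bottom of the bore. Let go and leave it there; leave the shorter pin lying in the rack.

Things in the scene. Friction and masses are not known exactly. Their poses are not given: they have to be found in the camera images.
- long_pin_mid (a point): Longer gauge pin: round, 16 mm thick, 170 mm long (130 mm plain steel shank, 40 mm ribbed black handle). Point on its axis, 95 mm behind the nose, 75 mm ahead of the rear end, mid-way along the 70 mm of shank bare between the rack's rests: grasp it there from above. x = along the pin to the nose; its roll is arbitrary. Starts level in a lane, nose away from the robot, axis 36 mm above the bench.
- long_pin_nose (a point): Centre of the chamfered nose end of the longer pin; x points out of the nose along the pin. The pin weighs about 0.16 kg and is nose-heavy, balancing about 62 mm behind the nose: with some 70 mm or more of it in the bore it stays there when let go, sagging 2 to 5 mm at most.
- short_pin_mid (a point): Shorter gauge pin, to be left alone: 16 mm thick, 130 mm long (90 mm shank, the same handle). Point on its axis, 55 mm behind its nose, mid-way between the rests. It lies in the other lane of the rack, parallel to the longer pin. (To the left of the robot stands a tall green tub of parts: rise before crossing over it.)
- rack: Fixed pin rack, 160 x 124 mm. Origin: middle of its underside, on the bench; x along the lanes, away from the robot. Lanes at y = +35 and -35 mm; either may hold the longer pin. On an 8 mm base plate stand two grey rests (38 mm long, 47 mm high, centred at x = +55 and -55 mm) with slots open upward where the pins lie; between them fingers have room beside the pins.
- bore_mouth (a point): Centre of the bore's mouth, 50 mm above the bench, in the front face of the fixed steel block (142 mm long, 60 wide, 78 high). x = level, along the bore into the block, roughly away from the robot; z up. Bore 21 mm wide, 5 mm chamfer at the mouth, blind, 130 mm deep. Only bare bench in front of the face. With the pin home the whole shank is inside and just the 40 mm handle stands out.
- bore_end (a point): Centre of the bottom of the bore, 130 mm behind the mouth; x as for the mouth. The pin slides in freely, with only light friction, and stops hard at the bottom.

How it is judged:
On the way:
1. the long pin is partway into the bore (nose 30 to 115 mm deep), let go (x of long_pin_nose in the frame of bore_mouth between 0.03 and 0.115 m and angle between the x axis of long_pin_mid and the x axis of bore_mouth, either way round below 0.25 rad and distance between long_pin_nose and bore_end below 0.102 m and contact force between the fingers and long_pin below 0.1 N), for 0.2 s.
At the end, for the whole second after the job is handed in: The nose of the longer pin lies within 12 mm of the bottom of the bore, the pin in line with the bore, at rest and let go; the shorter pin is still in the rack, within 30 mm of where it lay (distance between long_pin_nose and bore_end below 0.012 m and angle between the x axis of long_pin_mid and the x axis of bore_mouth, either way round below 0.17 rad and linear speed of long_pin below 0.02 m/s and distance of short_pin_mid from where it was at the start of the episode below 0.03 m); the robot touches nothing.
It fails at once if the shorter pin was moved out of its place in the rack (more than 30 mm) (distance of short_pin_mid from where it was at the start of the episode above 0.03 m).
It also fails if it takes over 54 s, if anything falls off the work surface, if the arm or the gripper's body presses on something with over 40 N, if the wrist force passes 120 N, or if a joint passes its speed limit or range.

## Working session

There is one attempt and no reset: what is moved stays moved. The work goes in short steps, Python scripts to look and compute and a shell command to move; the robot and the scene stay as the last step left them, time stands still between calls to the robot, and variables do not carry over. Pictures are saved under pics/ and viewed, at most 10 in all, crops included, and the job is handed in when it is done.

```bash
mkdir -p pics; ls; cat > h.py <<'E'
import numpy as np, cv2
from workcell import env, eyes
def snap(n,name):
    p,d=eyes.read_camera(n); cv2.imwrite(f'pics/{name}.png',cv2.cvtColor(p,cv2.COLOR_RGB2BGR)); np.savez(f'pics/{name}.npz',p=p,d=d); return p,d
def ray(n,u,v):
    c=eyes.calibration(n); xd=np.array([(u-c['cx'])/c['fx'],(v-c['cy'])/c['fy']]); x=xd.copy()
    for _ in range(20): x=xd/(1+c['k1']*(x@x))
    R=np.array(c['R']);t=np.array(c['t'])
    return -R.T@t, R.T@np.array([x[0],x[1],1.])
def onplane(n,u,v,z):
    o,r=ray(n,u,v); return o+r*(z-o[2])/r[2]
def bydepth(n,u,v,d):
    o,r=ray(n,u,v); return o+r*d
def cloud(n,d):
    c=eyes.calibration(n); v,u=np.mgrid[:384,:512]; xd=np.stack([(u-c['cx'])/c['fx'],(v-c['cy'])/c['fy']],-1); x=xd.copy()
    for _ in range(20): x=xd/(1+c['k1']*(x**2).sum(-1,keepdims=True))
    P=np.dstack([x,np.ones(d.shape)])*d[...,None]
    return (P-np.array(c['t']))@np.array(c['R'])
E
python3 - <<'E'
from h import *
np.set_printoptions(precision=4,suppress=True)
for n in('scene','top'):
    snap(n,n+'0'); c=eyes.calibration(n); o,r=ray(n,256,192); print(n,o,r,c['fx'],c['k1'])
print(env.get_state(),env.pinch_z)
a=cv2.imread('pics/top0.png');cv2.imwrite('pics/top0b.png',cv2.resize(a,(800,600)))
a=cv2.imread('pics/scene0.png');cv2.imwrite('pics/scene0b.png',cv2.resize(a,(800,600)))
E
```

```text
pics
scene [0.2485 0.5352 0.5707] [ 0.4103 -0.6913 -0.5949] 450.06241166776186 0.056675532128496346
top [ 0.391  -0.0302  0.913 ] [ 0.2321  0.0201 -0.9726] 364.57718150507117 -0.08625481727634682
{'clock': 0.1, 'joint_pos': array([-1.2446,  0.3139,  0.0451,  1.3036, -0.    ,  1.4312]), 'qvel': array([ 0.001 , -0.0025,  0.0024,  0.0002,  0.0009,  0.0005]), 'tau': array([  0.0034, -48.1726,  29.9243,   0.0127,  -0.    ,   0.    ]), 'tcp_pos': array([ 0.2581, -0.5133,  0.2035]), 'orientation': array([-0.0008,  0.973 ,  0.2308, -0.0001]), 'wrist_force': array([ 0.4915, -0.4982,  0.6479]), 'ft_torque': array([-0.0641,  0.0041,  0.0212]), 'grip_force': 0.0, 'finger_gap': 0.08506422150277221} 0.0187
```

View pics/top0b.png

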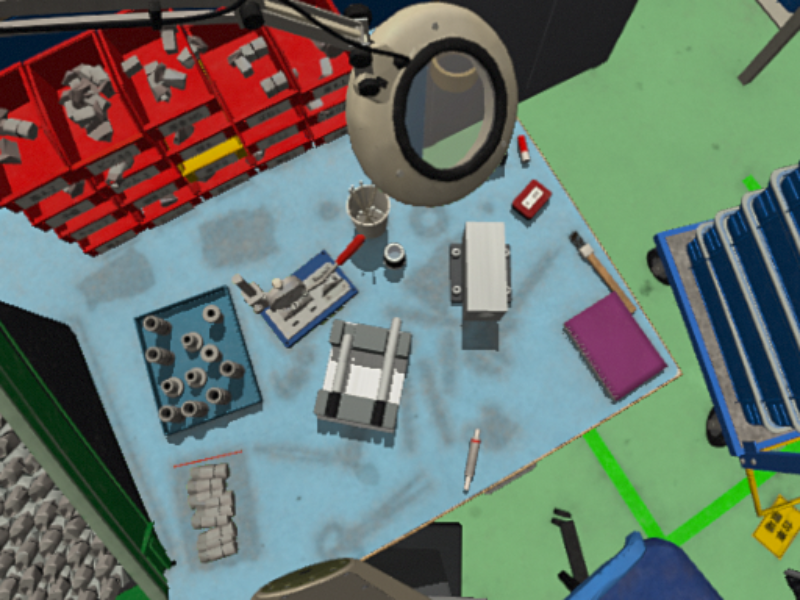

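View pics/scene0b.png

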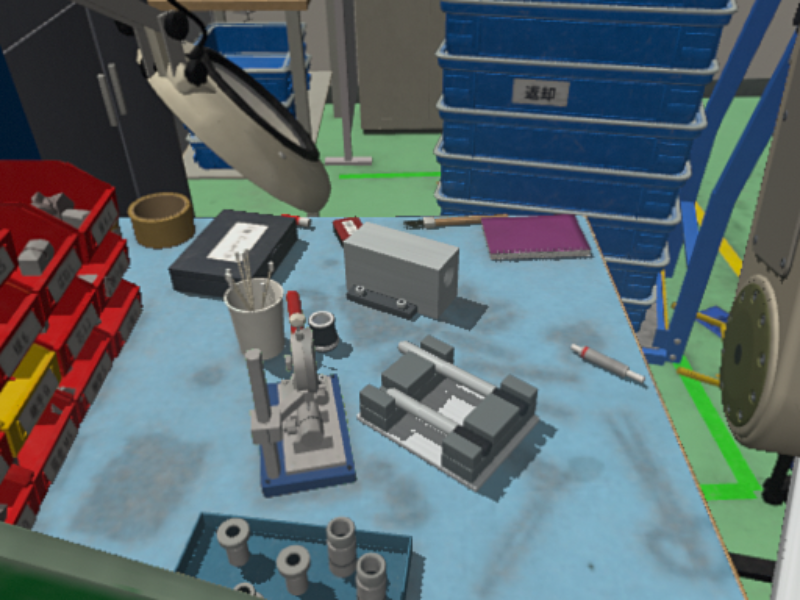

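The top view (800x600) shows the rack around (365,375). The longer pin is in its right lane, nose at (397,320) and rear at (378,425), with the shorter pin in the left lane. The steel block's top spans (465–507, 222–310), with its mouth facing down the picture at about (483,318), and a lamp hangs above it. The scene view shows the bore mouth at (449,275).

```bash
python3 - <<'E'
from h import *
np.set_printoptions(precision=4,suppress=True)
for n in('top','scene'):
    z=np.load(f'pics/{n}0.npz'); d=z['d'];p=z['p'].astype(int);C=cloud(n,d);ok=d>0
    X,Y,Z=C[...,0],C[...,1],C[...,2]
    print(n,'bench z',np.median(Z[ok&(abs(Z)<.02)&(X>.3)&(X<.8)]))
    def rect(m,name):
        m=m.astype(np.uint8); k,l,s,_=cv2.connectedComponentsWithStats(m); 
        for i in range(1,k):
            if s[i,4]>60:
                q=C[l==i]; r=cv2.minAreaRect((q[:,:2]*1000).astype(np.float32)); print(name,s[i],r,'z',np.median(q[:,2]))
    reg=ok&(X>.35)&(X<.95)&(abs(Y)<.35)
    rect(reg&(abs(Z-.078)<.006),'z78')
    rect(reg&(abs(Z-.047)<.004),'z47')
    if n=='top':
        lamp=ok&(Z>.2)&(X>.3)&(X<1.2)&(abs(Y)<.5)
        q=C[lamp]; print('lamp',q.min(0),q.max(0),np.percentile(q[:,2],5))
        for uv in [(254,205),(250,230),(247,245),(242,270),(228,217),(213,262)]: print(uv,C[uv[1],uv[0]],p[uv[1],uv[0]])
a=cv2.imread('pics/top0.png')[130:300,190:340];b=cv2.imread('pics/scene0.png')[130:320,210:360]
cv2.imwrite('pics/c1.png',np.hstack([cv2.resize(a,(400,453),interpolation=2),cv2.resize(b,(358,453),interpolation=2)]))
E
```

```text
top bench z 0.0009114032144290992
z78 [205  58  17   9  76] ((939.0717163085938, 112.01209259033203), (16.807954788208008, 43.69532012939453), 37.96165466308594) z 0.07610739029773832
z78 [154  69  36  21 212] ((883.2817993164062, 214.76260375976562), (19.40145492553711, 95.0311050415039), 33.036537170410156) z 0.07684567979194626
z78 [117  88  35  21 178] ((829.9349365234375, 309.15869140625), (15.67595100402832, 94.67888641357422), 30.859392166137695) z 0.07472505573924493
z78 [222 124  27  21  70] ((728.7426147460938, 49.51075744628906), (68.9994888305664, 35.66990280151367), 63.226234436035156) z 0.08125165630918524
z78 [ 298  142   26   58 1458] ((649.1727905273438, -141.48373413085938), (142.52134704589844, 60.59503173828125), 0.7151824831962585) z 0.07849837048481566
z47 [211 204  10  17 115] ((545.703369140625, 84.19032287597656), (17.210988998413086, 37.710506439208984), 81.37308502197266) z 0.04739165570522162
z47 [210 207  39  61 495] ((496.5203857421875, 62.34123229980469), (61.54778289794922, 157.09451293945312), 54.70205307006836) z 0.04635413264710485
z47 [254 212  10 
[... 2988 characters left out ...]
46.6280517578125), (19.069183349609375, 19.481294631958008), 29.289321899414062) z 0.046126032245557176
z47 [248 248  66  47 550] ((481.49072265625, 88.30033874511719), (33.89033126831055, 127.4131088256836), 81.65023803710938) z 0.044920654045382306
z47 [187 273  26  12 116] ((571.9489135742188, 165.43759155273438), (39.526519775390625, 15.701239585876465), 46.23912048339844) z 0.046879390433085845
z47 [  2 297  19  13 132] ((783.2061767578125, 338.78350830078125), (18.327058792114258, 16.942607879638672), 25.36317253112793) z 0.0467496803641794
z47 [228 367  19  11  61] ((437.8870544433594, 269.7995910644531), (23.17312240600586, 9.685617446899414), 27.52469825744629) z 0.04779943257322178
```

View pics/c1.png

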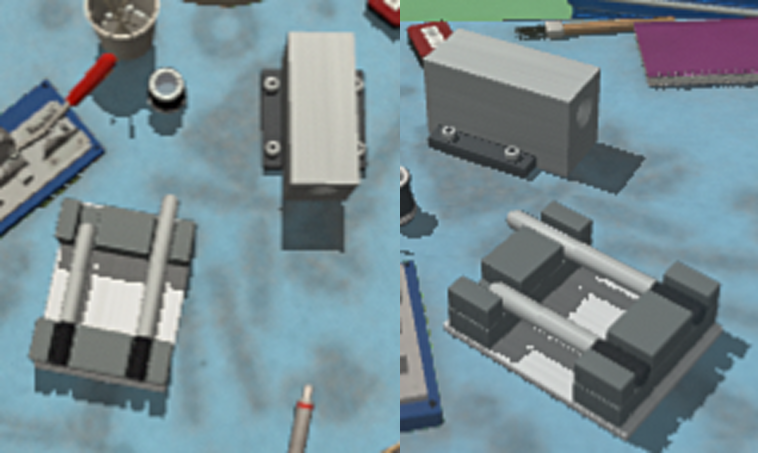

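```bash
python3 - <<'E'
from h import *
np.set_printoptions(precision=4,suppress=True)
for n in('top','scene'):
    z=np.load(f'pics/{n}0.npz'); d=z['d'];C=cloud(n,d);X,Y,Z=C[...,0],C[...,1],C[...,2]
    L=(d>0)&(Z>.13)&(X>.3)&(X<.85)&(abs(Y)<.3); print(n,'high pts',L.sum(), C[L].min(0) if L.any() else '',C[L].max(0) if L.any() else '')
    m=(abs(Z-.0785)<.004)&(abs(X-.65)<.08)&(abs(Y+.142)<.04)
    bins=np.arange(.585,.716,.01); e=[]
    for b in bins:
        q=Y[m&(abs(X-b)<.005)]; e.append((q.min(),q.max()))
    e=np.array(e); print([np.polyfit(bins-.65,e[:,i],1) for i in(0,1)], X[m].min(),X[m].max())
# mouth in scene: hole on front face
z=np.load('pics/scene0.npz');d=z['d'];p=z['p'];C=cloud('scene',d)
g=p.mean(2)[165:200,270:300].astype(int)
print(g[5:30,4:26])
# pin centerlines: per-x ridge in both views
for n in('top','scene'):
    z=np.load(f'pics/{n}0.npz');C=cloud(n,z['d'])
    c=np.array([.4832,.0403]);ex=np.array([.988,-.1545]);ey=np.array([.1545,.988])
    r=(C[...,:2]-c);x=r@ex;y=r@ey;Z=C[...,2]
    for yl in(-.035,.035):
        m=(abs(y-yl)<.012)&(abs(x)<.033)&(Z>.030)&(Z<.05); f=np.polyfit(x[m],y[m],1)
        m2=(abs(y-yl)<.012)&(x>.076)&(x<.13)&(Z>.03)&(Z<.05); print(n,yl,m.sum(),f,np.percentile(y[m],[2,98]),np.percentile(Z[m],95),'nose x',x[m2].max() if m2.any() else None)
E
```

```text
top high pts 14160 [ 0.5586 -0.1743  0.1301] [0.85   0.3    0.5302]
[array([ 0.0113, -0.1708]), array([ 0.013 , -0.1117])] 0.5781602520943143 0.7207375840889433
scene high pts 10147 [ 0.5585 -0.1499  0.1302] [0.85   0.3    0.4161]
[array([ 0.0252, -0.1744]), array([ 0.0298, -0.1122])] 0.578186612031334 0.7216505087987931
[[182 184 185 183 183 182 181 186 181 112  70  69  71  67  69  72  72  69
   71 118 165 164]
 [108 126 160 165 183 186 189 184 118  75  69  71  72  74  79  80  77  69
   71 118 165 164]
 [ 90  95 102 102 124 147 163 119  75  70  71  72  78  82  88  87  79  70
   71 120 165 164]
 [ 93  91  91  90  94 101 103  75  69  72  72  77  89  89  92  93  80  71
   73 136 163 164]
 [ 95  94  94  92  93  92  88  71  71  72  72  91  97  95  97  97  79  69
   75 139 165 164]
 [ 93  94  94  94  95  95  88  73  74  73  80 104 102 100 100 101  78  68
   74 138 163 164]
 [ 96  94  95  93  94  95  90  73  72  71  82 107 106 103 102 101  73  68
   73 135 160 161]
 [ 93  95  93  95  95  95  89  73  71  73  96 108 105 104 102  95  73  68
   72 138 162 161]
 [ 95  94  93  94  94  96  90  73
[... 1204 characters left out ...]
3  72  70  72  73  72  71  72  72  73  74  75
   72  71  72  71]
 [ 92  91  91  91  94  95  77  70  72  72  72  72  72  73  73  72  71  73
   75  76  74  73]
 [ 92  92  92  91  92  91  75  72  71  73  72  72  73  73  73  72  71  71
   72  74  74  74]
 [ 90  90  90  91  93  93  77  70  72  72  72  73  73  73  72  71  71  71
   72  72  73  73]]
top -0.035 183 [ 0.006  -0.0354] [-0.0427 -0.0274] 0.046147706143300125 nose x 0.09477936826413866
top 0.035 183 [0.0006 0.0344] [0.0274 0.0424] 0.04574774503447767 nose x None
scene -0.035 320 [ 0.0135 -0.031 ] [-0.039  -0.0263] 0.04520840486915777 nose x 0.09615967371439621
scene 0.035 357 [0.0057 0.0386] [0.0304 0.0434] 0.0450711386056003 nose x None
```

```bash
python3 - <<'E'
from h import *
np.set_printoptions(precision=4,suppress=True)
for n in('top','scene'):
    z=np.load(f'pics/{n}0.npz'); d=z['d'];C=cloud(n,d);X,Y,Z=C[...,0],C[...,1],C[...,2]
    for lo,hi in((-.3,-.1),(-.1,0),(0,.1)):
        L=(d>0)&(Z>.13)&(X>.3)&(X<1)&(Y>lo)&(Y<hi); print(n,lo,L.sum(),C[L].min(0) if L.any() else '',C[L].max(0) if L.any() else '')
    p=z['p']; m=((abs(Z-.0785)<.005)&(abs(X-.65)<.08)&(abs(Y+.142)<.04)).astype(np.uint8)
    c=max(cv2.findContours(m,0,2)[0],key=cv2.contourArea); q=cv2.approxPolyDP(c,5,True)[:,0]
    print(q.tolist()); print(np.array([onplane(n,*u,.078)[:2] for u in q]))
g=p[:,:,:].mean(2); h=np.zeros_like(g,np.uint8); h[170:186,282:292]=(g[170:186,282:292]>76)
k,l,s,ce=cv2.connectedComponentsWithStats(h); i=1+s[1:,4].argmax(); o,r=ray('scene',*ce[i]); print(s[i],ce[i],o+r*(.5785-o[0])/r[0])
for uv in((281,170),(291,170),(286,168),(286,188)):
  o,r=ray('scene',*uv);print(uv,o+r*(.5785-o[0])/r[0])
E
```

```text
top -0.3 2504 [ 0.726  -0.1743  0.1535] [ 0.9282 -0.1     0.3039]
top -0.1 6249 [ 0.6987 -0.1     0.1481] [ 0.9277 -0.      0.378 ]
top 0 3991 [0.7027 0.     0.1307] [0.9998 0.0999 0.4688]
[[298, 142], [299, 198], [323, 199], [322, 142]]
[[ 0.7188 -0.1114]
 [ 0.5788 -0.1143]
 [ 0.578  -0.1708]
 [ 0.7207 -0.1702]]
scene -0.3 632 [ 0.728  -0.1499  0.1629] [ 0.8687 -0.1001  0.3003]
scene -0.1 2320 [ 0.6982 -0.1     0.1521] [ 0.9034 -0.      0.3754]
scene 0 6084 [0.7017 0.     0.1303] [0.9999 0.0999 0.412 ]
[[220, 154], [279, 174], [293, 160], [236, 142]]
[[ 0.7204 -0.1153]
 [ 0.5791 -0.1101]
 [ 0.578  -0.1686]
 [ 0.7177 -0.1732]]
[284 171   7  13  66] [286.8333 176.6212] [ 0.5785 -0.1441  0.0517]
(281, 170) [ 0.5785 -0.1171  0.0835]
(291, 170) [ 0.5785 -0.1624  0.0571]
(286, 168) [ 0.5785 -0.1388  0.0756]
(286, 188) [ 0.5785 -0.1421  0.0243]
```

```bash
python3 -m jog '[0.25,0.6,0.1,0,0,0.3,0, 0.5,1,0.1,0,0,0.4,0, 0.5,1,0.1,0,0,0.4,0, 0.5,1,0.1,0,0,0.4,0, 0.5,1,0.1,0,0,0.4,0, 0.5,1,0.1,0,0,0.4,0, 0.5,1,0.1,0,0,0.4,0, 0.5,1,0.1,0,0,0.4,0, 0.5,1,0.1,0,0,0.4,0, 0.5,1,0.1,0,0,0.4,0]' 40; python3 -c "
from workcell import env; s=env.get_state(); print(s['joint_pos'],s['orientation'])"
```

```text
clock: 0.93
tcp_pos: [0.3583, -0.3132, 0.2241]
orientation: [-0.0, 0.651, 0.759, 0.0]
wrist_force: [-0.3, 0.1, -0.3]
finger_gap: 0.0425
grip_force: 0.0
[-8.87335657e-01  1.15943754e-01 -1.56058354e-01  1.29936043e+00
  5.65651780e-05  5.31435755e-01] [-2.73631008e-04  6.51367770e-01  7.58762115e-01  7.79495631e-05]
```

```bash
python3 -m jog '[0.15,0.3,0,0,0,0.1,0, 0.5,1,0,0,0,0.4024,0, 0.5,1,0,0,0,0.4024,0, 0.5,1,0,0,0,0.4024,0, 0.5,1,0,0,0,0.4024,0, 0.5,1,0,0,0,0.4024,0, 0.5,1,0,0,0,0.4024,0, 0.5,1,0,0,0,0.4024,0, 0.5,1,0,0,0,0.4024,0, 0.5,1,0,0,0,0.4024,0, 0.5,1,0,0,0,0.4024,0, 0.5,1,0,0,0,0.4024,0]'; python3 -m jog '[0.1,0.3,-0.1,0,0,0,0, 0.1,0.595,-0.4,0,0,0,0, 0.1,0.595,-0.6,0,0,0,0, 0.1,0.595,-0.6,0,0,0,0, 0.1,0.595,-0.6,0,0,0,0, 0.1,0.595,-0.6,0,0,0,0, 0.1,0.595,-0.6,0,0,0,0]'; python3 - <<'E'
from h import *
snap('top','top1');snap('scene','s1'); s=env.get_state();print(s['joint_pos'])
a=cv2.imread('pics/top1.png')[150:300,180:340];b=cv2.imread('pics/s1.png')[130:320,210:400]
cv2.imwrite('pics/c2.png',np.hstack([cv2.resize(a,(400,375),interpolation=2),cv2.resize(b,(375,375),interpolation=2)]))
E
```

```text
clock: 1.93
tcp_pos: [0.458, -0.1137, 0.224]
orientation: [-0.0, 0.082, 0.997, 0.0]
wrist_force: [0.1, 0.0, 0.5]
finger_gap: 0.0427
grip_force: 0.0
clock: 2.52
tcp_pos: [0.4783, 0.0049, 0.1047]
orientation: [-0.0, 0.081, 0.997, -0.0]
wrist_force: [0.2, -0.3, 0.7]
finger_gap: 0.0426
grip_force: 0.0
[-1.58890441e-01  1.83505919e-01 -3.72777008e-01  1.01114846e+00
 -2.80780937e-04  4.61619311e-03]
```

View pics/c2.png

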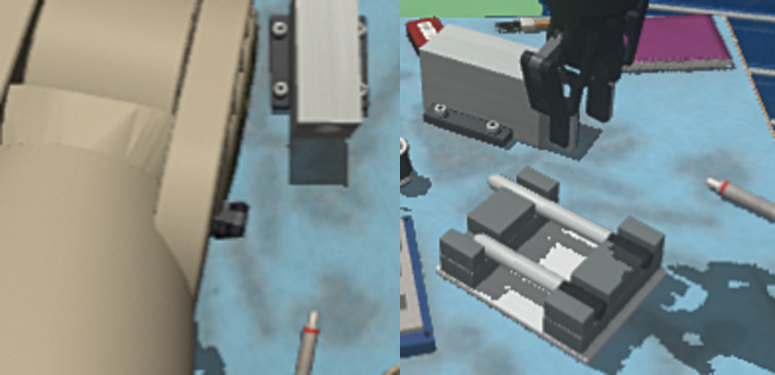

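The arm hides the rack in the top view. In the scene view the open fingers hang above and behind the long pin's mid-shank, at crop (575,130), and both pins are still in place. The numbers agree, so I'll go down and grip.

```bash
python3 -m jog '[0,0,-0.12,0,0,0,0, 0,0,-0.24,0,0,0,0, 0,0,-0.34,0,0,0,0, 0,0,-0.4,0,0,0,0, 0,0,-0.435,0,0,0,0, 0,0,-0.435,0,0,0,0, 0,0,-0.435,0,0,0,-1, 0,0,-0.435,0,0,0,-1, 0,0,-0.435,0,0,0,-1, 0,0,-0.435,0,0,0,-1, 0,0,-0.435,0,0,0,-1, 0,0,-0.435,0,0,0,-1]' 60; python3 - <<'E'
from h import *
snap('scene','s2')
a=cv2.imread('pics/s2.png')[150:320,220:420];cv2.imwrite('pics/c3.png',cv2.resize(a,(700,595),interpolation=2))
E
```

```text
clock: 3.62
tcp_pos: [0.4785, 0.0052, 0.0177]
orientation: [0.0, 0.081, 0.997, 0.0]
wrist_force: [-0.6, -0.3, -0.7]
finger_gap: -0.0001
grip_force: 0.0
```

View pics/c3.png

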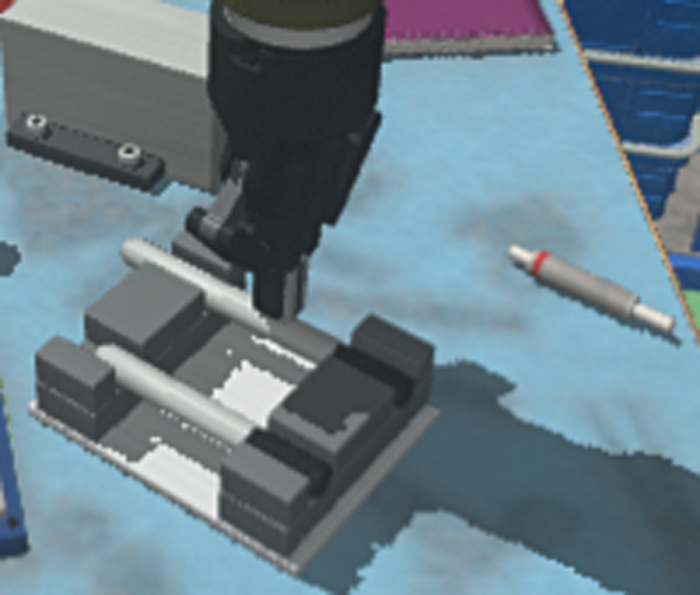

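The gap reads 0, so the fingers have shut on nothing. In the crop the fingertips end at about (285,315), next to the long pin. I'll measure where the fingers really are.

```bash
python3 - <<'E'
from h import *
np.set_printoptions(precision=4,suppress=True)
s=env.get_state(); print(s['joint_pos'],s['finger_gap'],s['wrist_force'],s['tau'])
z=np.load('pics/s2.npz');C=cloud('scene',z['d']);p=z['p']
for (a,b) in [(285,315),(270,300),(295,300),(280,280),(285,250),(265,290),(240,310),(330,345),(215,290)]:
    u,v=220+a/3.5,150+b/3.5; u,v=int(u),int(v); print((a,b),(u,v),C[v,u],p[v,u])
m=(C[...,2]<.09)&(C[...,2]>.012)&(abs(C[...,0]-.478)<.035)&(abs(C[...,1]-.005)<.045)&(p.mean(2)<60)
q=C[m];print(m.sum(),q.min(0),q.max(0),np.median(q,0))
L=q[q[:,2]<.05];print(len(L),L.min(0) if len(L) else'',L.max(0) if len(L) else '')
E
```

```text
[-0.1571  0.2739 -0.502   0.7945  0.0001  0.0044] 0.00013712326530512323 [ 0.4517 -0.4871  0.515 ] [ -0.0253 -40.1924  24.2333  -0.007   -0.0011   0.0001]
(285, 315) (301, 240) [0.4717 0.012  0.0513] [89 93 94]
(270, 300) (297, 235) [0.4763 0.0195 0.0663] [42 45 49]
(295, 300) (304, 235) [0.4688 0.0076 0.0604] [67 70 73]
(280, 280) (300, 230) [0.4733 0.0154 0.0756] [37 42 45]
(285, 250) (301, 221) [0.47   0.0211 0.1006] [37 42 46]
(265, 290) (295, 232) [0.4818 0.016  0.0679] [41 46 49]
(240, 310) (288, 238) [0.4976 0.0089 0.0417] [185 189 187]
(330, 345) (314, 248) [0.4473 0.0121 0.0443] [104 107 106]
(215, 290) (281, 232) [0.514  0.0038 0.0444] [226 229 226]
141 [ 0.4433 -0.0235  0.0146] [0.513  0.0209 0.0897] [0.4746 0.016  0.066 ]
18 [ 0.4433 -0.0235  0.0146] [0.513  0.0159 0.0445]
```

```bash
python3 - <<'E'
from h import *
np.set_printoptions(precision=4,suppress=True)
for n in('s1','s2'):
    z=np.load(f'pics/{n}.npz');C=cloud('scene',z['d']);p=z['p'].astype(int);Z=C[...,2]
    m=((np.linalg.norm(C[...,:2]-[.478,.005],axis=-1)<.06)&(Z>.048)&(Z<.25)&(p.mean(2)<100)).astype(np.uint8)
    k,l,s,_=cv2.connectedComponentsWithStats(m); i=1+s[1:,4].argmax(); q=C[l==i]; print(n,s[i])
    for h in np.arange(.05,.24,.01):
        a=q[abs(q[:,2]-h)<.005]
        if len(a): print(round(h,3),len(a),a.min(0)[:2],a.max(0)[:2])
E
```

```text
s1 [ 274  129   60   78 2158]
0.13 2 [ 0.4725 -0.0176] [0.4791 0.0313]
0.14 96 [ 0.4644 -0.0207] [0.4924 0.0382]
0.15 134 [ 0.4645 -0.0222] [0.4909 0.0399]
0.16 150 [ 0.4645 -0.0213] [0.4914 0.04  ]
0.17 113 [ 0.4637 -0.0245] [0.4911 0.0395]
0.18 146 [ 0.4586 -0.04  ] [0.4998 0.0585]
0.19 233 [ 0.4585 -0.048 ] [0.5002 0.0616]
0.2 236 [ 0.4577 -0.0496] [0.5001 0.0636]
0.21 251 [ 0.4578 -0.0505] [0.498  0.0645]
0.22 218 [ 0.4577 -0.0511] [0.4886 0.0641]
0.23 228 [ 0.4569 -0.0515] [0.4835 0.065 ]
s2 [ 274  137   59  105 3480]
0.05 26 [ 0.4673 -0.0122] [0.5145 0.0166]
0.06 61 [0.467  0.0022] [0.4876 0.0199]
0.07 71 [ 0.4669 -0.0013] [0.488 0.02 ]
0.08 39 [ 0.4662 -0.0034] [0.4755 0.0194]
0.09 70 [ 0.4625 -0.0259] [0.4913 0.0368]
0.1 128 [ 0.4605 -0.0328] [0.4926 0.0443]
0.11 160 [ 0.4596 -0.0387] [0.4967 0.0534]
0.12 154 [ 0.4582 -0.0442] [0.4985 0.0613]
0.13 191 [ 0.4562 -0.0499] [0.4942 0.0647]
0.14 205 [ 0.4566 -0.0497] [0.499  0.0647]
0.15 193 [ 0.4562 -0.0117] [0.493  0.0511]
0.16 123 [0.4685 0.0128] [0.4941 0.0472]
0.17 77 [0.4427 0.0105] [0.4965 0.0437]
0.18 249 [ 0.4406 -0.0017] [0.51   0.0439]
0.19 272 [ 0.4406 -0.0071] [0.5098 0.0433]
0.2 278 [ 0.4407 -0.0027] [0.5065 0.0434]
0.21 305 [ 0.4411 -0.0035] [0.507 0.044]
0.22 328 [ 0.4412 -0.0181] [0.5151 0.0425]
0.23 140 [ 0.4426 -0.0012] [0.507  0.0422]
```

The depth data puts the shut fingertips at z≈0.048, right on top of the pin, while the state reports 0.018. At the earlier pose the tips were at about 0.135 against a reported 0.105. So the reported height is roughly 30 mm too low, while x and y agree. I'll reopen, go down in two stages, and check before gripping.

```bash
python3 -m jog '[0,0,0.05,0,0,0,0, 0,0,0.05,0,0,0,0, 0,0,0.05,0,0,0,0, 0,0,0.05,0,0,0,0, 0,0,0,0,0,0,0, 0,0,-0.04,0,0,0,0, 0,0,-0.08,0,0,0,0, 0,0,-0.1,0,0,0,0, 0,0,-0.1,0,0,0,0]'; python3 - <<'E'
from h import *
np.set_printoptions(precision=4,suppress=True)
print(env.get_state()['wrist_force'])
p,d=snap('scene','s3');C=cloud('scene',d);p=p.astype(int);Z=C[...,2]
q=C[(np.linalg.norm(C[...,:2]-[.478,.005],axis=-1)<.045)&(Z>.01)&(Z<.25)&(p.mean(2)<100)]
for h in np.arange(.02,.12,.01):
        a=q[abs(q[:,2]-h)<.005]
        if len(a): print(round(h,3),len(a),a.min(0)[:2],a.max(0)[:2])
a=cv2.imread('pics/s3.png')[150:320,220:420];cv2.imwrite('pics/c4.png',cv2.resize(a,(700,595),interpolation=2))
E
```

```text
clock: 4.42
tcp_pos: [0.4767, 0.0054, -0.0044]
orientation: [-0.002, 0.081, 0.997, 0.0]
wrist_force: [0.5, -0.1, -0.5]
finger_gap: 0.0428
grip_force: 0.0
[ 0.4568 -0.0691 -0.4544]
0.02 31 [0.5147 0.0011] [0.5191 0.0237]
0.03 85 [ 0.4517 -0.0199] [0.5187 0.0394]
0.04 160 [ 0.4334 -0.0207] [0.5189 0.0408]
0.05 157 [ 0.4333 -0.0212] [0.5206 0.0418]
0.06 85 [ 0.4612 -0.0244] [0.4802 0.0403]
0.07 82 [ 0.4586 -0.0372] [0.4824 0.0462]
0.08 68 [ 0.4598 -0.0364] [0.4887 0.0475]
0.09 111 [ 0.456  -0.0162] [0.491  0.0386]
0.1 103 [ 0.4555 -0.02  ] [0.4918 0.0343]
0.11 96 [ 0.4568 -0.0165] [0.4869 0.0368]
```

View pics/c4.png

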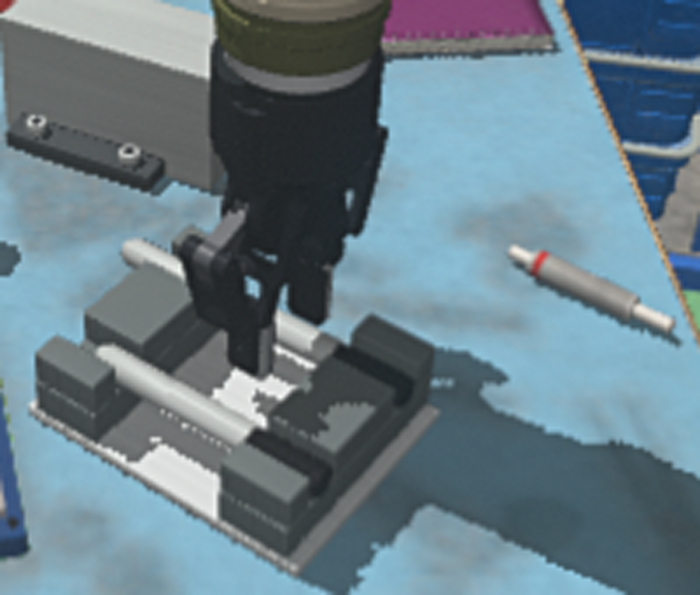

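The fingers now straddle the long pin with their tips at about z 0.027; the near finger ends at crop (250,370). I'll go down slightly and grip.

```bash
python3 -m jog '[0,0,-0.012,0,0,0,0, 0,0,-0.012,0,0,0,-1, 0,0,-0.012,0,0,0,-1, 0,0,-0.012,0,0,0,-1, 0,0,-0.012,0,0,0,-1, 0,0,-0.012,0,0,0,-1, 0,0,-0.012,0,0,0,-1, 0,0,-0.012,0,0,0,-1, 0,0,-0.012,0,0,0,-1]' 60;python3 -c "
from workcell import env; s=env.get_state(); print(s['joint_pos'],s['tcp_pos'])"
```

```text
clock: 5.22
tcp_pos: [0.4786, 0.0052, -0.0047]
orientation: [0.0, 0.081, 0.997, 0.0]
wrist_force: [-0.6, 0.8, 4.5]
finger_gap: 0.0141
grip_force: 58.5
[-1.57157067e-01  3.02684333e-01 -5.28865966e-01  7.38505368e-01
  2.20201249e-04  4.39690373e-03] [ 0.47859937  0.00523047 -0.00472253]
```

```bash
python3 -m jog '[0,0,0.05,0,0,0,-1, 0,0,0.15,0,0,0,-1, 0,0,0.3,0,0,0,-1, 0,0,0.4,0,0,0,-1, -0.06,-0.2,0.4,0,0,0.02,-1, -0.125,-0.4,0.4,0,0,0.053,-1, -0.125,-0.6,0.4,0,0,0.053,-1, -0.125,-0.75,0.3,0,0,0.053,-1, -0.125,-0.75,0.2,0,0,0.053,-1, -0.125,-0.75,0.15,0,0,0.053,-1, -0.125,-0.75,0.15,0,0,0.053,-1, -0.125,-0.75,0.15,0,0,0.053,-1]'; python3 - <<'E'
from h import *
np.set_printoptions(precision=4,suppress=True)
for n in('scene','top'):
    p,d=snap(n,n+'4');C=cloud(n,d);X,Y,Z=np.moveaxis(C,-1,0)
    m=(abs(Y+.143)<.03)&(X>.48)&(X<.562)&(Z>.03)&(Z<.12); q=C[m]
    print(n,len(q),'nose x',q[:,0].max() if len(q) else '')
    for x in np.arange(.485,.56,.01):
        a=q[abs(q[:,0]-x)<.005]
        if len(a): print(round(x,3),len(a),'y',a[:,1].min(),a[:,1].max(),'ztop',a[:,2].max(),a[:,2].min())
a=cv2.imread('pics/top4.png')[130:300,240:390];b=cv2.imread('pics/scene4.png')[130:300,210:360]
cv2.imwrite('pics/c5.png',np.hstack([cv2.resize(a,(390,442),interpolation=2),cv2.resize(b,(390,442),interpolation=2)]))
E
```

```text
clock: 6.22
tcp_pos: [0.452, -0.1436, 0.0241]
orientation: [-0.001, -0.003, 1.0, 0.001]
wrist_force: [0.0, 0.0, -1.6]
finger_gap: 0.0136
grip_force: 58.7
scene 266 nose x 0.547355253588558
0.485 42 y -0.14678877614802635 -0.13482365471414787 ztop 0.07437987450963861 0.05838980525943042
0.495 42 y -0.14712341778720017 -0.13380896030327805 ztop 0.07421526219647766 0.06007635778967324
0.505 41 y -0.14811617835300125 -0.13357962748083013 ztop 0.07367596645654324 0.05779251433737579
0.515 42 y -0.14836356044188345 -0.13310132130169872 ztop 0.07449386452113661 0.05814212325700817
0.525 37 y -0.14862448944237897 -0.1344990582130737 ztop 0.07352473666152279 0.059234350409553944
0.535 40 y -0.1475338542558693 -0.13450570442667864 ztop 0.07401403130485887 0.05815741202710883
0.545 22 y -0.14652858204185568 -0.13477178954746807 ztop 0.07338302041292001 0.05768042837403968
top 102 nose x 0.5482597568273541
0.495 1 y -0.1343545443807955 -0.1343545443807955 ztop 0.06828317634909586 0.06828317634909586
0.505 11 y -0.13854658962776872 -0.13425361320422194 ztop 0.07272857090291703 0.06674122758631434
0.515 18 y -0.143079267869229 -0.13408226705481316 ztop 0.07520099772459751 0.06585125491268315
0.525 24 y -0.14790165153958143 -0.13423089264737123 ztop 0.07475251664360807 0.06692164563579292
0.535 31 y -0.1484552749089765 -0.1340059834842823 ztop 0.07500918721770823 0.06687708258980674
0.545 17 y -0.14869462036711512 -0.1340780196259002 ztop 0.07430404573659828 0.06613866234212204
```

View pics/c5.png

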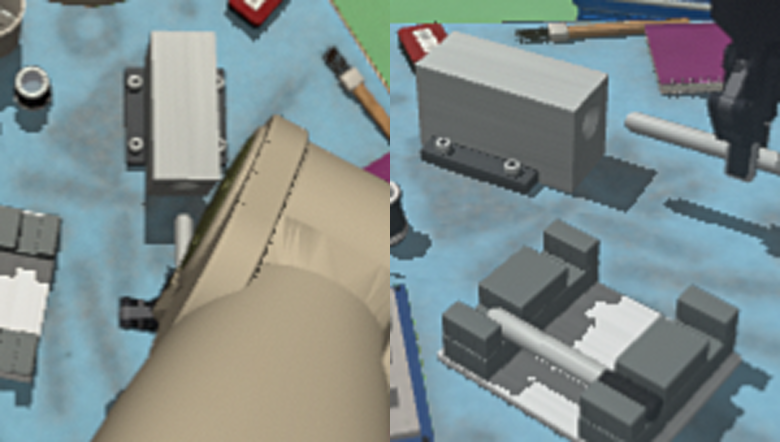

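The top crop shows the pin nose at (183,215), lined up with the block (152–218). The scene crop shows it level, nose at (632,120), in front of the bore at (592,125). The depth data puts its axis at z≈0.066, so it needs to go 16 mm lower.

```bash
python3 -m jog '[0,-0.003,-0.04,0,0,0,-1, 0,-0.005,-0.08,0,0,0,-1, 0.06,-0.005,-0.08,0,0,0,-1, 0.12,-0.005,-0.08,0,0,0,-1, 0.12,-0.005,-0.08,0,0,0,-1, 0.12,-0.005,-0.08,0,0,0,-1, 0.12,-0.005,-0.08,0,0,0,-1]'; python3 - <<'E'
from h import *
np.set_printoptions(precision=4,suppress=True)
for n in('scene','top'):
    p,d=snap(n,n+'5');C=cloud(n,d);X,Y,Z=np.moveaxis(C,-1,0)
    q=C[(abs(Y+.143)<.02)&(X>.49)&(X<.576)&(Z>.035)&(Z<.12)]
    print(n,len(q),'nose x',q[:,0].max() if len(q) else '')
    for x in np.arange(.515,.58,.01):
        a=q[abs(q[:,0]-x)<.005]
        if len(a): print(round(x,3),len(a),'y',a[:,1].min(),a[:,1].max(),'ztop',np.percentile(a[:,2],95))
    m=(abs(Z-.0785)<.005)&(X>.59)&(X<.62)&(abs(Y+.142)<.05); print('block y',Y[m].min(),Y[m].max())
E
```

```text
clock: 6.9
tcp_pos: [0.4764, -0.1453, 0.0086]
orientation: [-0.001, -0.003, 1.0, 0.0]
wrist_force: [-0.5, -1.0, -1.7]
finger_gap: 0.0138
grip_force: 58.7
scene 298 nose x 0.5718391218325055
0.515 38 y -0.14836666877272206 -0.136849047266707 ztop 0.05839398702737684
0.525 39 y -0.15180033650818098 -0.13613371394735402 ztop 0.057832988257002144
0.535 38 y -0.15023467315647698 -0.1349904795967275 ztop 0.057378807881128285
0.545 38 y -0.1485138184551577 -0.13573980286884627 ztop 0.05777654905138459
0.555 38 y -0.14845945176328207 -0.13574721401734857 ztop 0.05777184135710967
0.565 30 y -0.1491813973944156 -0.135647942467048 ztop 0.057662977722836455
0.575 4 y -0.14272905400951633 -0.1396683690008522 ztop 0.05383966059705613
block y -0.17593354704679742 -0.11216491255553623
top 47 nose x 0.5702792689384331
0.525 1 y -0.13632847859322367 -0.13632847859322367 ztop 0.051996196822704135
0.535 3 y -0.1363239734198515 -0.13608438770695822 ztop 0.05386764985190996
0.545 8 y -0.14049256005032187 -0.13593208491851747 ztop 0.058466460142567664
0.555 14 y -0.14308214040253547 -0.1360096400480596 ztop 0.0577284436503828
0.565 20 y -0.1454253834004001 -0.13600905193366553 ztop 0.05700292433020023
0.575 1 y -0.13865319982310745 -0.13865319982310745 ztop 0.05263713676598254
block y -0.17125797663599657 -0.1117231241573489
```

The pin axis is at about (y −0.1435, z 0.0495), within about 1 mm of the bore. I'll insert it.

```bash
python3 -m jog '[0.05,0,0,0,0,0,-1, 0.1,0,0,0,0,0,-1, 0.15,0,0,0,0,0,-1, 0.15,0,0,0,0,0,-1]'; 
```

```text
clock: 7.33
tcp_pos: [0.5106, -0.1466, 0.0094]
orientation: [0.002, -0.003, 1.0, -0.001]
wrist_force: [-0.1, -0.5, -2.3]
finger_gap: 0.0138
grip_force: 58.7
```

```bash
python3 -m jog '[0.05,0,0,0,0,0,-1, 0.1,0,0,0,0,0,-1, 0.15,0,0,0,0,0,-1, 0.2,0,0,0,0,0,-1, 0.25,0,0,0,0,0,-1, 0.25,0,0,0,0,0,-1, 0.25,0,0,0,0,0,-1]'; python3 - <<'E'
from h import *
np.set_printoptions(precision=4,suppress=True)
p,d=snap('scene','scene6');C=cloud('scene',d);X,Y,Z=np.moveaxis(C,-1,0);g=p.mean(2)
m=(abs(Y+.14)<.02)&(abs(Z-.05)<.015)&(X>.38)&(X<.577)
for x in np.arange(.4,.575,.01):
    a=m&(abs(X-x)<.005)
    if a.any(): print(round(x,3),a.sum(),'ztop',np.percentile(Z[a],95),'y',Y[a].max(),'g',np.median(g[a]))
E
```

```text
clock: 7.92
tcp_pos: [0.5579, -0.1457, 0.0087]
orientation: [-0.0, -0.003, 1.0, 0.0]
wrist_force: [-0.2, 0.2, -1.9]
finger_gap: 0.0139
grip_force: 58.7
0.48 16 ztop 0.05637226862362085 y -0.13915067805371 g 40.33333333333333
0.49 42 ztop 0.05874047797398041 y -0.13773923573154098 g 40.83333333333333
0.5 44 ztop 0.05858128847355721 y -0.13830496032706743 g 40.5
0.51 41 ztop 0.05823635540356119 y -0.13847993012047058 g 39.333333333333336
0.52 39 ztop 0.059043565089771904 y -0.136557876771677 g 40.666666666666664
0.53 37 ztop 0.05928937901599468 y -0.13723567186883537 g 111.0
0.54 41 ztop 0.05872944563653096 y -0.1376521544197287 g 175.66666666666666
0.55 91 ztop 0.06401044189721233 y -0.1245424385249176 g 74.33333333333333
0.56 47 ztop 0.06438034415106161 y -0.12320066966322854 g 41.333333333333336
0.57 11 ztop 0.06167800599761135 y -0.12655914228063764 g 72.33333333333333
```

The handle starts at x≈0.525, so the nose is about 74 mm deep. I'll let go, hold, and slide the open fingers back to the handle.

```bash
python3 -m jog '[0,0,0,0,0,0,0, 0,0,0,0,0,0,0, 0,0,0,0,0,0,0, 0,0,0,0,0,0,0, 0,0,0,0,0,0,0, 0,0,0,0,0,0,0, -0.08,0,0,0,0,0,0, -0.16,0,0,0,0,0,0, -0.24,0,0,0,0,0,0, -0.275,0,0,0,0,0,0, -0.275,0,0,0,0,0,0, -0.275,0,0,0,0,0,0]'; python3 - <<'E'
from h import *
p,d=snap('scene','scene7');C=cloud('scene',d);X,Y,Z=np.moveaxis(C,-1,0);g=p.mean(2)
m=(abs(Y+.14)<.02)&(abs(Z-.05)<.015)&(X>.38)&(X<.577)
for x in np.arange(.47,.575,.01):
    a=m&(abs(X-x)<.005)
    if a.any(): print(round(x,3),a.sum(),'ztop',np.percentile(Z[a],95).round(4),'y',Y[a].max().round(4),'g',np.median(g[a]))
a=cv2.imread('pics/scene7.png')[100:270,250:450];cv2.imwrite('pics/c6.png',cv2.resize(a,(700,595),interpolation=2))
E
```

```text
clock: 8.97
tcp_pos: [0.5029, -0.1461, 0.0093]
orientation: [0.001, -0.002, 1.0, -0.0]
wrist_force: [0.9, -0.1, 0.5]
finger_gap: 0.043
grip_force: 0.0
0.48 21 ztop 0.0553 y -0.1374 g 45.0
0.49 51 ztop 0.0576 y -0.1201 g 48.0
0.5 13 ztop 0.0578 y -0.1206 g 46.666666666666664
0.51 4 ztop 0.0555 y -0.1201 g 112.0
0.52 6 ztop 0.0528 y -0.1362 g 116.16666666666667
0.53 20 ztop 0.0532 y -0.1356 g 107.33333333333334
0.54 35 ztop 0.0568 y -0.1359 g 169.33333333333334
0.55 40 ztop 0.056 y -0.1353 g 166.5
0.56 35 ztop 0.0569 y -0.1354 g 165.66666666666666
0.57 38 ztop 0.0569 y -0.1362 g 108.5
```

View pics/c6.png

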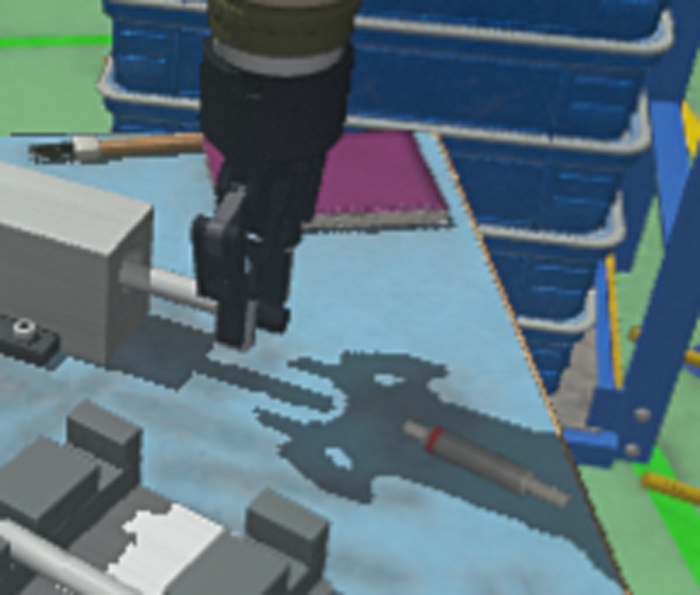

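The pin rests level in the bore (shank at crop (125–215, 265–300)), and the open fingers straddle the handle. I'll grip it gently and push on.

```bash
python3 -m jog '[0,0,0,0,0,0,-1, 0,0,0,0,0,0,-1, 0,0,0,0,0,0,-1, 0,0,0,0,0,0,-1, 0,0,0,0,0,0,-1, 0.05,0,0,0,0,0,-1, 0.1,0,0,0,0,0,-1, 0.15,0,0,0,0,0,-1, 0.2,0,0,0,0,0,-1, 0.23,0,0,0,0,0,-1, 0.25,0,0,0,0,0,-1, 0.25,0,0,0,0,0,-1]' 30; python3 -m jog '[0.01,0,0,0,0,0,-1, 0.02,0,0,0,0,0,-1, 0.02,0,0,0,0,0,-1]'
```

```text
clock: 10.02
tcp_pos: [0.5538, -0.1456, 0.0092]
orientation: [0.001, -0.003, 1.0, 0.0]
wrist_force: [-0.2, 1.9, 3.6]
finger_gap: 0.0144
grip_force: 29.9
clock: 10.27
tcp_pos: [0.5561, -0.1455, 0.0092]
orientation: [-0.0, -0.003, 1.0, 0.0]
wrist_force: [-2.9, 1.5, 5.9]
finger_gap: 0.0147
grip_force: 30.1
```

```bash
python3 -m jog '[0.01,0,0,0,0,0,-1, 0.015,0,0,0,0,0,-1, 0.015,0,0,0,0,0,-1]'; python3 - <<'E'
from h import *
p,d=snap('scene','scene8');C=cloud('scene',d);X,Y,Z=np.moveaxis(C,-1,0);g=p.mean(2)
m=(abs(Y+.145)<.012)&(abs(Z-.05)<.015)&(X>.38)&(X<.577); print(np.percentile(X[m],[0,1,5]))
for x in np.arange(.50,.58,.01):
    a=m&(abs(X-x)<.005)
    if a.any(): print(round(x,3),a.sum(),'ztop',np.percentile(Z[a],95).round(4),'g',np.median(g[a]))
E
```

```text
clock: 10.52
tcp_pos: [0.5588, -0.1454, 0.0092]
orientation: [-0.001, -0.003, 1.0, 0.0]
wrist_force: [-3.6, 1.5, 7.6]
finger_gap: 0.0151
grip_force: 30.1
[0.53652121 0.53744968 0.53826752]
0.54 39 ztop 0.0562 g 43.333333333333336
0.55 54 ztop 0.0633 g 46.16666666666667
0.56 1 ztop 0.038 g 77.33333333333333
0.57 6 ztop 0.0533 g 48.83333333333333
```

```bash
python3 -m jog '[0.01,0,0,0,0,0,-1, 0.015,0,0,0,0,0,-1, 0.02,0,0,0,0,0,-1, 0.02,0,0,0,0,0,-1]'
```

```text
clock: 10.9
tcp_pos: [0.5603, -0.1454, 0.0092]
orientation: [-0.003, -0.002, 1.0, 0.0]
wrist_force: [-10.9, 0.8, 11.9]
finger_gap: 0.0147
grip_force: 30.6
```

The force has risen to 11 N and the tool has stopped advancing, so the pin is at the bottom. I'll release, rise clear and check.

```bash
python3 -m jog '[-0.01,0,0,0,0,0,-1, -0.01,0,0,0,0,0,0, -0.01,0,0,0,0,0,0, -0.01,0,0,0,0,0,0, -0.01,0,0,0,0,0,0, -0.01,0,0,0,0,0,0, -0.01,0,0.1,0,0,0,0, -0.01,0,0.3,0,0,0,0, -0.1,0,0.45,0,0,0,0, -0.6,0,0.6,0,0,0,0, -0.6,0,0.6,0,0,0,0, -0.6,0,0.6,0,0,0,0]'; python3 -m jog '[0,-0.5,0,0,0,0,0, 0,-1,0,0,0,0,0, 0,-1,0,0,0,0,0, 0,-1,0,0,0,0,0, 0,-1,0,0,0,0,0]'; python3 - <<'E'
from h import *
for n in('top','scene'):
    p,d=snap(n,n+'9');C=cloud(n,d);X,Y,Z=np.moveaxis(C,-1,0)
    m=(abs(Y+.145)<.012)&(abs(Z-.05)<.015)&(X>.38)&(X<.577); print(n,np.percentile(X[m],[0,1,5,95]),np.percentile(Z[m],95),Y[m].max())
a=cv2.imread('pics/top9.png')[130:300,190:340];b=cv2.imread('pics/scene9.png')[130:300,210:360]
cv2.imwrite('pics/c7.png',np.hstack([cv2.resize(a,(390,442),interpolation=2),cv2.resize(b,(390,442),interpolation=2)]))
E
```

```text
clock: 11.9
tcp_pos: [0.4402, -0.1452, 0.1301]
orientation: [-0.0, -0.002, 1.0, -0.0]
wrist_force: [-0.6, 0.6, -0.6]
finger_gap: 0.0427
grip_force: 0.0
clock: 12.32
tcp_pos: [0.4432, -0.349, 0.1291]
orientation: [0.0, -0.002, 1.0, -0.001]
wrist_force: [0.3, 1.5, 0.3]
finger_gap: 0.0427
grip_force: 0.0
top [0.5382375  0.53853644 0.53893973 0.57443698] 0.05750269881541394 -0.1359403932962717
scene [0.53867836 0.53890016 0.53949802 0.57499327] 0.0567453298489683 -0.13490013398665107
```

View pics/c7.png

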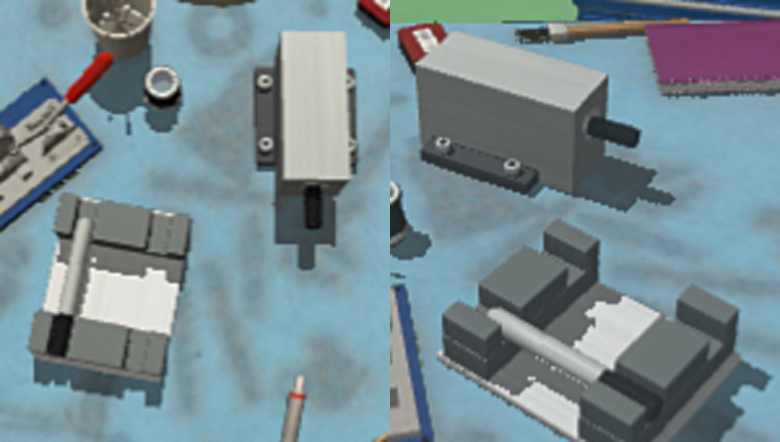

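The pin is home: only the black handle stands out, at crop (313,205) in the top view, with its rear end at x≈0.5385, as expected at full depth. The shorter pin is untouched in the rack and the arm is clear.

```bash
python3 -c "
from workcell import env; print(env.hand_in())"
```

```text
the job is handed in; nothing more can be done
None
```

The longer pin is fully home in the bore (rear end within about 1 mm of where it should be at full depth) and let go, the shorter pin is untouched in the rack, and the job was handed in at about 12 s; the hand-in returned no verdict.

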